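# Wedge a cobble tight in the specimen vice

## Robot

A 6-joint arm with a two-finger parallel gripper is mounted at the origin on the work surface; the furniture and walls round the work are solid. World frame = base frame: x ahead of the robot, y to its left, z up, the work surface at z = 0. Lengths are in m, angles in rad, forces in N, time in s.
With the tool pointing down it reaches from about 0.3 to 0.85 m from the base axis. Payload 5.4 kg.
Tool frame: the origin (TCP) lies on the centre line of the jaws, within the pads' length; the fingertips stand 17 mm ahead of it and the grasp point (between the pads) lies 2 mm behind it; z points along the fingers, y is the line along which they close (so a half turn about z gives the same grasp; the last joint's range is limited). The gripper opens to 85 mm and grips with 20 to 120 N. Pads are 22 mm wide; open, the fingers measure 114 mm over their backs; the gripper's body (76 mm by 85 mm) begins 54 mm behind the grasp point. The pads swing forward as they close: fully open they stand 13 mm farther back than shut.
Start: joints at [-1.54, 0.158, 1.597, -0, 1.386, -0.21], TCP at [0.137, -0.558, 0.248] pointing down, gripper open.
Joint ranges: [-2.91, 2.91], [-0.94, 2.29], [0.18, 2.7], [-1.29, 4.43], [0.17, 2.64], [-3, 3]. Speed limits (rad/s): [2.57, 2.57, 3.14, 3.14, 3.14, 3.14].

## Interface

Orientations are given as a 3x3 rotation matrix whose columns are the frame's x, y, z axes.
In Python, from cell import arm gives the robot as it stands.
- The arm moves only by the shell command python3 -m pendant 'ROWS' [FORCE]. ROWS is a JSON object of lists of equal length, an entry for each row: "slide": the shift along the tool's x, y, z each as a share of 0.05 m, from -1 to 1, a list of three; "rotation": the turn, a rotation vector about the tool's x, y, z each as a share of 5 degrees, from -1 to 1, a list of three; "jaw": the opening, from 0 (shut) to 1 (fully open). In form: {"slide": [[dx, dy, dz], ...], "rotation": [[ax, ay, az], ...], "jaw": [jaw, ...]}. A call has 1 to 10 rows; each row shifts and turns the commanded pose from where the row before left it, along the tool's axes as they then stand; what a row does not reach is not made up. A row lasts 1/10 s, in which the tool goes at most 50 mm and 8.59 degrees, less where a joint would pass 70% of its speed; a pose out of reach is approached as far as the arm can. A call with a number of a shift or a turn outside -1 to 1 is refused whole. A call with a gripper value outside its range is refused whole. The fingers move at their own pace and stop on an object; FORCE is the grip in N (left out, the last holds). Time passes only in rows, so rows that do not move let the fingers close. It gives the time, the measured TCP pose, the force, the opening and the grip force at its end, in the units of the state.
- arm.get_state(): the state, without advancing time (a new reading comes with each control period).
- arm.camera(name): name is "scene" or "side" or "wrist"; returns the picture (400x640x3 uint8, red, green, blue); there is no depth.
- arm.calibration(name): a dict with "fx", "fy", "cx", "cy" (pixels), "origin" and "attitude" of the camera in the world. Camera axes: x right, y down, z forward; pixel columns grow to the right and rows downward; lengths in m; the calibration is good to about 2 mm. The wrist camera is an equidistant fisheye: a pixel r from the principal point sees the ray r / f radians off the axis. A picture is of the moment at which its call begins: read the wrist's pose just before it. calibration takes no time and is no camera call; for the wrist camera it gives the pose at the moment of the call.
- arm.sign_off(): hands the job in; it is judged then, once.
The state is a dict: "clock": time; "q": joint angles; "dq": joint speeds; "effort": joint torques, N m; "tool_pos": TCP position; "ee_rot": TCP orientation; "ft_force": force on the tool from outside, world axes, zero at the start; "wrist_torque": the same for the moment, N m; "width": finger opening in m; "gripper_force": force on a finger pad.
Only numpy, scipy, OpenCV 4.12 (cv2) and the standard library are available. Lean on these libraries where they do the work, as an engineer would, in place of code of your own. Each camera call takes 0.05 s, during which the arm holds its last target. There are 200 camera calls.

## Task

Clamp the flaked cobble in the blue specimen vice: slide the jaw with the yellow tab up against the cobble until the cobble is held between both jaws, then take the wooden wedge out of the white finds tray, lay it flat on the vice bed with its thin end in the open gap behind the jaw, and let go of it. Then, as a separate move, drive the wedge further in until it is tight and the cobble is firmly clamped, and leave it there with the arm clear. Leave the other finds in the tray, and do not shove or knock over the ink bottle, the slag lump or the handle sherd.

Things in the scene. Friction and masses are not known exactly. Their poses are not given: they have to be found in the camera images.
- vice: Specimen vice screwed down. Origin: on the table, below the mouth of the wedge gap in x, mid-bed in y. +x is the wedge's driving direction; jaws close along y. Bed x -102..63, y -86..86 mm, top 12 mm above the table, bare at x < -10 mm (y > 0), where the wedge is laid. Blue fixed jaw x -5..55, y -81..-63 mm, 46 mm above the table. Sprung plate, cobble, sliding jaw stand from there to the heel.
- jaw (a joint): Sliding jaw (blue, slanted steel face to the gap). Value in m: 0 = nearest the heel, grows along the vice's -y towards the cobble and fixed jaw; stays where left (1.5 N friction). It meets the cobble held against the sprung plate at about 0.0115 to 0.014; the gap is then about 21 to 23 mm wide at its mouth, 14 to 16 mm at its far end. At 0 the gap is too narrow for the wedge.
- jaw_tab (a point): Middle of the top edge of the yellow tab on the sliding jaw: upright plate 36 mm along the vice's x, 8 mm thick along its y, 32 mm tall above the jaw's top (jaw top 45 mm, this point 76 mm above the table). Push it along the vice's -y from the heel side, where all is free above 47 mm over the table.
- gap_mouth (a point): Point on the bed surface (12 mm above the table), middle of the wedge gap's mouth as it is with the jaw against the cobble. Fixed to the vice, same axes: +x leads into the gap. The gap lies between sliding jaw and heel block (x 0..50 mm from here, 47 mm above the table), narrows by 7.25 mm over its 50 mm as the wedge does; jaws are 33 mm above the bed.
- wedge: Wooden wedge 110 mm long, 30 mm high, last 12 mm of the thick end painted red. Origin: centre of underside; +x to the thin end. Flanks taper evenly: 30 mm thick at the red end, 14 mm at the thin end. 60 to 130 g, waxed (friction about 0.2), stays when driven in. Tight with the red end some 25 to 50 mm out of the mouth; force rises over the last 10 to 25 mm, 18 to 22 N suffices. Starts in the tray.
- wedge_tip (a point): Middle of the wedge's thin end face, 15 mm above its underside.
- wedge_head (a point): Middle of the wedge's red thick end face, 15 mm above its underside.
- cobble: Flaked brown cobble, 62 x 85 x 36 mm, standing loose on the vice bed between fixed and sliding jaw, the 62 mm across the jaws. Origin: centre of its underside.
- tray: White open finds tray, 200 (x) x 220 (y) x 32 mm, walls and floor 5 mm, fixed. Origin: centre of underside. The wedge lies near its middle, four small finds in its corners; at least 25 mm is free on both sides of the wedge's thick half.
- flint: Dark grey flint core in the tray, 37x43x31 mm.
- brown_stone: Brown pebble in the tray, 37x46x23 mm.
- buff_sherd: Buff sherd in the tray, 37x50x14 mm.
- orange_sherd: Orange sherd in the tray, 31x56x12 mm.
- ink_bottle: Green glazed ink bottle, 75 mm wide, 70 mm high, upright on the table. Bystander.
- slag: Black slag lump, 43x51x40 mm, on the table. Bystander.
- handle_sherd_c: Curved orange-brown handle sherd, 53x94x31 mm, on the table. Bystander.
- plate (a joint): Black sprung pressure plate on the face of the fixed jaw, 56 x 26 mm, which the cobble is pressed against. Value in m: 0 = untouched, grows along the vice's -y as it is pressed in; 1 mm per 5 N, stop at 0.005. It shows how hard the cobble is clamped; 0.001 (5 N) or more is firmly clamped, and it springs back if the wedge is not tight.

How it is judged:
On the way, in this order (a step that is already met when the one before it is completed fails the run):
1. the sliding jaw has been moved up against the cobble (jaw at 10 mm or more) (value of joint jaw above 0.01 m), for 0.2 s.
2. the wedge lies flat on the bed, thin end in the gap, let go of and not yet tight (x of wedge_tip in the frame of gap_mouth between 0.004 and 0.066 m and y of wedge_tip in the frame of gap_mouth between -0.012 and 0.012 m and z of wedge_tip in the frame of gap_mouth between 0.008 and 0.022 m and angle between wedge's own z axis and vertical below 0.1 rad and contact force between the fingers and wedge below 0.1 N and value of joint plate below 0.0008 m and value of joint jaw above 0.01 m), for 0.2 s.
At the end, for the whole second after the job is handed in: The wedge lies flat (0.1 rad) in the gap, thin end 50 to 100 mm past the mouth, within 12 mm of its middle line, pressing on the jaw with over 3 N; the sprung plate stays pressed in over 1 mm; the cobble lies flat on the bed between the jaws; all at rest and let go (x of wedge_tip in the frame of gap_mouth between 0.05 and 0.1 m and y of wedge_tip in the frame of gap_mouth between -0.012 and 0.012 m and z of wedge_tip in the frame of gap_mouth between 0.008 and 0.022 m and angle between wedge's own z axis and vertical below 0.1 rad and angle between cobble's own z axis and vertical below 0.12 rad and z of cobble in the frame of vice between 0.005 and 0.02 m and x of cobble in the frame of vice between 0 and 0.05 m and linear speed of each of wedge, cobble below 0.01 m/s and value of joint plate above 0.001 m and contact force between wedge and jaw above 3 N and value of joint jaw above 0.01 m); the robot touches nothing.
It fails at once if a bystander (ink bottle, slag lump or handle sherd) shoved more than 30 mm or the bottle tipped (distance of any of ink_bottle, slag, handle_sherd_c from where it was at the start of the episode above 0.03 m or angle between ink_bottle's own z axis and vertical above 0.4 rad).
It fails at once if another find taken out of the tray (z of any of flint, brown_stone, buff_sherd, orange_sherd in the frame of tray above 0.06 m or x of any of flint, brown_stone, buff_sherd, orange_sherd in the frame of tray above 0.125 m or x of any of flint, brown_stone, buff_sherd, orange_sherd in the frame of tray below -0.125 m or y of any of flint, brown_stone, buff_sherd, orange_sherd in the frame of tray above 0.125 m or y of any of flint, brown_stone, buff_sherd, orange_sherd in the frame of tray below -0.125 m).
It also fails if it takes over 61 s, if anything falls off the work surface, if the arm or the gripper's body presses on something with over 40 N, if the wrist force passes 120 N, or if a joint passes its speed limit or range.

## Working session

There is one attempt and no reset: what is moved stays moved. The work goes in short steps, Python scripts to look and compute and a shell command to move; the robot and the scene stay as the last step left them, time stands still between calls to the robot, and variables do not carry over. Pictures are saved under pics/ and viewed, at most 11 in all, crops included, and the job is handed in when it is done.

```bash
ls; mkdir -p pics
cat > h.py <<'E'
import numpy as np, cv2
from cell import arm
def snap(n,f):
    im=arm.camera(n); cv2.imwrite('pics/'+f,im[:,:,::-1]); return im
E
python3 - <<'E'
from h import *
for n in('scene','side','wrist'):
    c=arm.calibration(n); print(n,{k:np.round(v,3).tolist() for k,v in c.items()})
    snap(n,n+'0.png')
s=arm.get_state(); print(s['clock'],s['tool_pos'],np.round(s['ee_rot'],3),s['width'])
E
```

```text
pics
scene {'fx': 407.603, 'fy': 407.603, 'cx': 320.228, 'cy': 197.117, 'origin': [-0.107, 0.537, 0.995], 'attitude': [[-0.557, -0.629, 0.543], [-0.831, 0.413, -0.373], [0.011, -0.659, -0.752]]}
side {'fx': 454.214, 'fy': 454.214, 'cx': 314.608, 'cy': 204.165, 'origin': [0.38, 1.017, 0.761], 'attitude': [[-0.979, -0.138, 0.152], [-0.204, 0.565, -0.8], [0.024, -0.814, -0.581]]}
wrist {'fx': 309.707, 'fy': 309.707, 'cx': 321.168, 'cy': 202.781, 'origin': [0.205, -0.542, 0.372], 'attitude': [[0.238, -0.934, -0.266], [-0.971, -0.229, -0.064], [-0.001, 0.274, -0.962]]}
0.15 [ 0.13707283 -0.55796298  0.24751821] [[ 0.971  0.238 -0.   ]
 [ 0.238 -0.971  0.002]
 [ 0.    -0.001 -1.   ]] 0.08517056654501315
```

View pics/scene0.png

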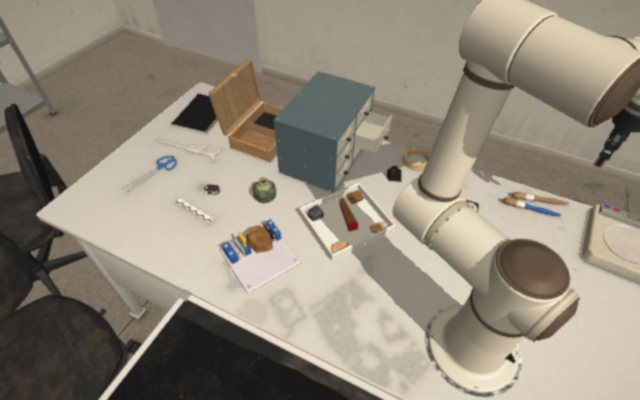

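View pics/side0.png

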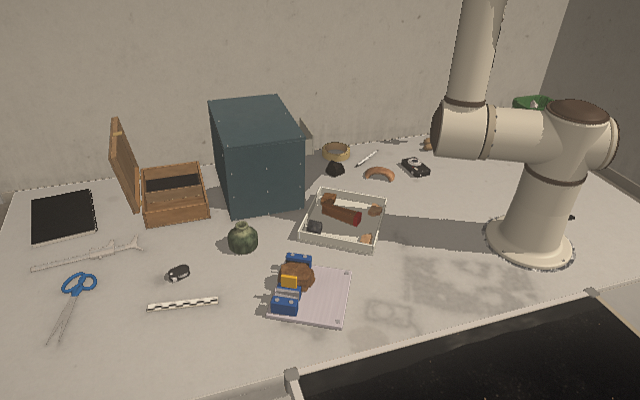

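The scene view shows the vice near (258,255) and the tray near (347,220). In the side view the vice is near (305,290) and the tray near (343,218), and the green bottle sits just beyond the vice. Next I'll enlarge both for corner picking.

```bash
python3 - <<'E'
from h import *
a=cv2.imread('pics/side0.png')[180:340,215:405]; b=cv2.imread('pics/scene0.png')[160:320,210:400]
r=lambda x:cv2.resize(x,None,fx=3.5,fy=3.5,interpolation=cv2.INTER_CUBIC)[:,:]
A=cv2.resize(a,(400*190//190*1,337));
# side crop scale 2.1 stacked
big=np.hstack([cv2.resize(a,(400,337),interpolation=cv2.INTER_CUBIC),cv2.resize(b,(400,337),interpolation=cv2.INTER_CUBIC)])
cv2.imwrite('pics/crop1.png',big)
cat='''
def ray(n,u,v,c=None):
    c=c or arm.calibration(n); x=np.array([(u-c['cx'])/c['fx'],(v-c['cy'])/c['fy'],1.])
    if n=='wrist':
        r=np.hypot(x[0],x[1]); d=np.array([x[0]/r*np.sin(r),x[1]/r*np.sin(r),np.cos(r)]) if r>1e-9 else np.array([0,0,1.])
    else: d=x/np.linalg.norm(x)
    return np.array(c['origin']),np.array(c['attitude'])@d
def onz(n,u,v,z,c=None):
    o,d=ray(n,u,v,c); return o+d*(z-o[2])/d[2]
'''
open('h.py','a').write(cat)
E
python3 - <<'E'
import sys; sys.path.insert(0,'.')
from h import *
for n,pts in {'scene':[('tab',242,237,.076),('bottle',264,190,.035),('tray',347,220,.03),('wedgered',352,226,.035),('wedgethin',343,200,.03),('slag',395,173,.02)],
 'side':[('tab',289,277,.076),('bottle',243,240,.035),('bedNR',352,268,.012),('bedFR',342,327,.012),('wedgered',358,218,.03),('slag',335,170,.02),('handle',380,174,.015)]}.items():
    for l,u,v,z in pts: print(n,l,onz(n,u,v,z).round(3))
E
```

```text
scene tab [0.553 0.342 0.076]
scene bottle [0.708 0.193 0.035]
scene tray [0.469 0.041 0.03 ]
scene wedgered [0.44  0.045 0.035]
scene wedgethin [0.54  0.005 0.03 ]
scene slag [ 0.548 -0.217  0.02 ]
side tab [0.558 0.347 0.076]
side bottle [0.711 0.208 0.035]
side bedNR [0.436 0.221 0.012]
side bedFR [0.432 0.399 0.012]
side wedgered [0.446 0.045 0.03 ]
side slag [ 0.549 -0.199  0.02 ]
side handle [ 0.409 -0.218  0.015]
```

View pics/crop1.png

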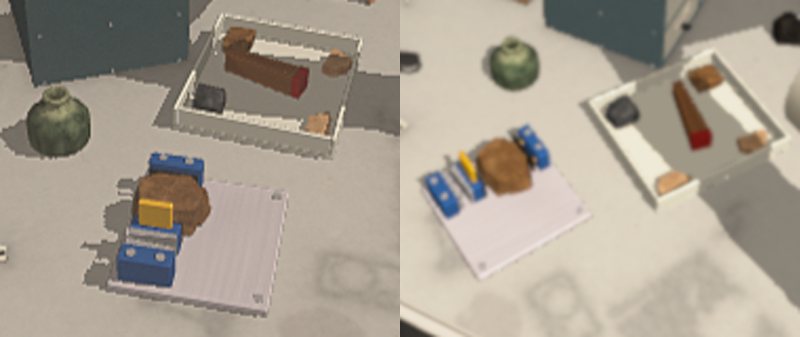

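The crop shows the vice's bare end towards the robot, with its axes roughly world-aligned. The wedge in the tray has its red end towards the robot and sits in the free middle. I'll bring the wrist camera over for precise views.

```bash
python3 -m pendant '{"slide":[[0.66,-0.06,-0.16],[0.66,-0.06,-0.16],[0.66,-0.06,-0.16],[0.66,-0.06,-0.16],[0.66,-0.06,-0.16],[0.66,-0.06,-0.16],[0.66,-0.06,-0.16],[0.66,-0.06,-0.16],[0.66,-0.06,-0.16],[0.66,-0.06,-0.16]],"rotation":[[0,0,0.28],[0,0,0.28],[0,0,0.28],[0,0,0.28],[0,0,0.28],[0,0,0.28],[0,0,0.28],[0,0,0.28],[0,0,0.28],[0,0,0.28]],"jaw":[1,1,1,1,1,1,1,1,1,1]}' 40
python3 -m pendant '{"slide":[[0,-0.95,0],[0,-0.95,0],[0,-0.95,0],[0,-0.95,0],[0,-0.95,0],[0,-0.95,0],[0,-0.95,0],[0,-0.95,0],[0,-0.95,0],[0,0,0]],"rotation":[[0,0,0],[0,0,0],[0,0,0],[0,0,0],[0,0,0],[0,0,0],[0,0,0],[0,0,0],[0,0,0],[0,0,0]],"jaw":[1,1,1,1,1,1,1,1,1,1]}'
```

```text
clock: 1.15
tool_pos: [0.4608, -0.4852, 0.3282]
ee_rot: [[1.0, -0.004, -0.0], [-0.004, -1.0, 0.001], [-0.0, -0.001, -1.0]]
ft_force: [0.9, -0.2, -0.2]
width: 0.0852
gripper_force: 0.0
clock: 2.15
tool_pos: [0.4607, -0.0535, 0.3283]
ee_rot: [[1.0, 0.003, 0.0], [0.003, -1.0, 0.002], [0.0, -0.002, -1.0]]
ft_force: [-0.0, -0.2, -0.7]
width: 0.0856
gripper_force: 0.0
```

```bash
cat >> h.py <<'E'
import pickle
def wsnap(f):
    c=arm.calibration('wrist'); im=snap('wrist',f+'.png'); pickle.dump(c,open('pics/'+f+'.pk','wb')); return im,c
E
python3 -c "
from h import *; wsnap('w_tray')"
python3 -m pendant '{"slide":[[0,-0.9,0],[0,-0.9,0],[0,-0.9,0],[0,-0.9,0],[0,-0.9,0],[0,-0.9,0],[0,-0.9,0],[0,-0.9,0],[0,0,0],[0,0,0]],"rotation":[[0,0,0],[0,0,0],[0,0,0],[0,0,0],[0,0,0],[0,0,0],[0,0,0],[0,0,0],[0,0,0],[0,0,0]],"jaw":[0,0,0,0,0,0,0,0,0,0]}'
python3 -c "
from h import *; wsnap('w_vice')
a=cv2.imread('pics/w_tray.png'); b=cv2.imread('pics/w_vice.png')
cv2.imwrite('pics/c2.png',np.vstack([a[:300],b[:300]]))"
```

```text
clock: 3.2
tool_pos: [0.4629, 0.3013, 0.3276]
ee_rot: [[1.0, -0.003, -0.001], [-0.003, -1.0, -0.001], [-0.001, 0.001, -1.0]]
ft_force: [0.4, -0.7, 0.4]
width: 0.0002
gripper_force: 0.0
```

View pics/c2.png

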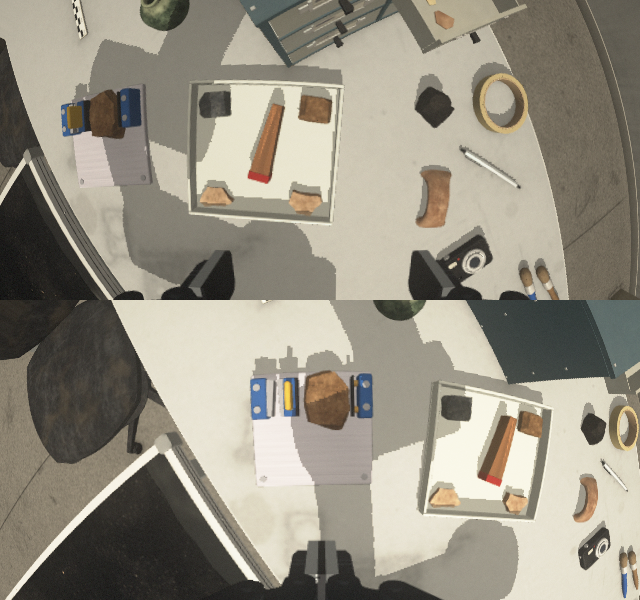

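The upper picture shows the wedge at about (265,142), with its red end at (259,178). The lower shows the vice, with the fixed jaw at right (364,95), the tab at (287,97) and the heel at left (258,97). Measuring by colour masks.

Run:
```python
from h import *
V=cv2.imread('pics/w_vice.png'); cv=pickle.load(open('pics/w_vice.pk','rb'))
T=cv2.imread('pics/w_tray.png'); ct=pickle.load(open('pics/w_tray.pk','rb'))
def comps(m,amin=15):
    n,l,s,c=cv2.connectedComponentsWithStats(m.astype(np.uint8)); return [(l==i) for i in range(1,n) if s[i,4]>=amin]
def corners(m,c,z,name):
    P=np.array([onz('wrist',u,v,z,c)[:2] for v,u in np.argwhere(m)],np.float32)
    (x,y),(w,h),a=cv2.minAreaRect(P*1000); print(name,m.sum(),'ctr',round(x,1),round(y,1),'size',round(w,1),round(h,1),'ang',round(a,2)); return P
H=cv2.cvtColor(V,cv2.COLOR_BGR2HSV); H[300:]=0
for m in comps((H[...,0]>105)&(H[...,0]<125)&(H[...,1]>150)&(H[...,2]>70)): 
    if np.argwhere(m)[:,1].mean()<400: corners(m,cv,.046,'blue')
for m in comps((H[...,0]>18)&(H[...,0]<32)&(H[...,1]>150)&(H[...,2]>120)): 
    if 240<np.argwhere(m)[:,1].mean()<380: corners(m,cv,.076,'yellow')
# bed corners
for u,v in [(256,186),(371,185)]: print('bed',onz('wrist',u,v,.012,cv).round(4))
H=cv2.cvtColor(T,cv2.COLOR_BGR2HSV)
w=(H[...,1]>110)&((H[...,0]<18)|(H[...,0]>170)); w[:95]=0;w[190:]=0;w[:,:235]=0;w[:,295:]=0
w=max(comps(w),key=lambda m:m.sum()); P=corners(w,ct,.035,'wedge(z35)')
r=w&((H[...,0]<4)|(H[...,0]>172))&(H[...,1]>190); corners(r,ct,.035,'red')
big=np.hstack([cv2.resize(V[50:200,230:390],(400,375),interpolation=2),cv2.resize(T[70:230,180:350],(400,376),interpolation=2)[:375]])
cv2.imwrite('pics/c3.png',big)
```

```text
yellow 168 ctr 559.5 339.4 size 7.3 34.4 ang 89.48
bed [0.433  0.3963 0.012 ]
bed [0.4336 0.2268 0.012 ]
wedge(z35) 1235 ctr 493.7 16.0 size 31.2 109.2 ang 69.21Traceback (most recent call last):
  File "<stdin>", line 19, in <module>
  File "<stdin>", line 8, in corners
cv2.error: OpenCV(4.12.0) /io/opencv/modules/imgproc/src/convhull.cpp:143: error: (-215:Assertion failed) total >= 0 && (depth == CV_32F || depth == CV_32S) in function 'convexHull'
```

Run:
```python
from h import *
V=cv2.imread('pics/w_vice.png'); cv=pickle.load(open('pics/w_vice.pk','rb'))
T=cv2.imread('pics/w_tray.png')
H=cv2.cvtColor(V,cv2.COLOR_BGR2HSV); print(H[97,258],H[110,365],H[85,290])
m=((H[...,0]>100)&(H[...,0]<130)&(H[...,1]>140)&(H[...,2]>50)); m[125:]=0;m[:65]=0;m[:,385:]=0;m[:,:240]=0
n,l,s,c=cv2.connectedComponentsWithStats(m.astype(np.uint8))
for i in range(1,n):
    if s[i,4]>20:
        P=np.array([onz('wrist',u,v,.046,cv)[:2]*1000 for v,u in np.argwhere(l==i)],np.float32); print(s[i],P.min(0),P.max(0),cv2.minAreaRect(P))
big=np.hstack([cv2.resize(V[50:200,230:390],(400,375),interpolation=2),cv2.resize(T[70:230,180:350],(400,376),interpolation=2)[:375]])
cv2.imwrite('pics/c3.png',big)
```

```text
[108 132 178] [110  51 115] [ 20 160 166]
```

View pics/c3.png

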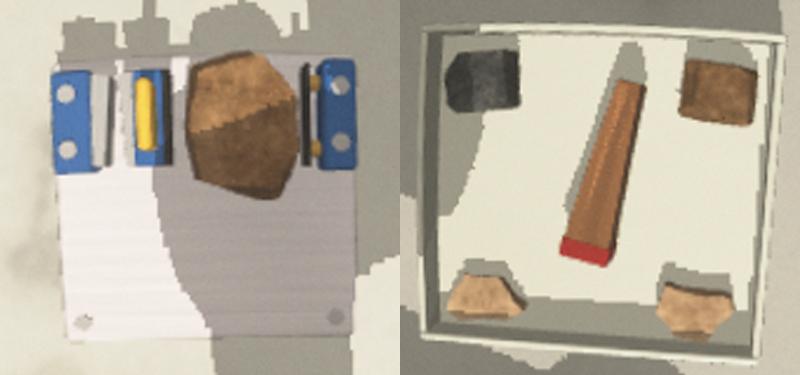

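The left crop shows the jaw (yellow tab) at crop (147,115), the heel with its steel face at left up to x≈110, the cobble at (243,125), and the fixed jaw at right. The right crop shows the wedge free on both sides, with its red end at (585,250).

Run:
```python
from h import *
cv=pickle.load(open('pics/w_vice.pk','rb'))
for n,x,y,z in [('heel nl',55,173,.047),('heel fl',52,72,.047),('heel steel near r',111,166,.047),('heel steel far r',106,77,.047),('jaw nl',135,165,.045),('jaw fl',133,71,.045),('jaw nr',171,164,.045),('fix nr',356,171,.046),('fix fr',354,60,.046),('fix nl',321,168,.046),('plate n',308,165,.04),('cob R',297,110,.025),('cob L',187,90,.025),('bedL',66,338,.012),('bedR',352,334,.012)]:
    print(n,(onz('wrist',230+x/2.5,50+y/2.5,z,cv)*1000).round(1))
```

```text
heel nl [531.3 390.5  47. ]
heel fl [585.3 391.3  47. ]
heel steel near r [533.8 360.5  47. ]
heel steel far r [581.1 362.6  47. ]
jaw nl [534.  348.1  45. ]
jaw fl [584.  348.7  45. ]
jaw nr [534.1 329.3  45. ]
fix nr [530.9 232.7  46. ]
fix fr [590. 234.  46.]
fix nl [532.1 251.2  46. ]
plate n [533.5 257.4  40. ]
cob R [564. 262.  25.]
cob L [575.1 321.7  25. ]
bedL [434.2 395.6  12. ]
bedR [435.7 227.2  12. ]
```

```bash
python3 -m pendant '{"slide":[[0.63,-0.48,0.5],[0.63,-0.48,0.5],[0.63,-0.48,0.5],[0,0,0.5],[0,0,0.5],[0,0,0.5],[0,0,0.5],[0,0,0.5],[0,0,0.5],[0,0,0]],"rotation":[[0,0,0],[0,0,0],[0,0,0],[0,0,0],[0,0,0],[0,0,0],[0,0,0],[0,0,0],[0,0,0],[0,0,0]],"jaw":[0,0,0,0,0,0,0,0,0,0]}'
```

```text
clock: 4.25
tool_pos: [0.5553, 0.3699, 0.0988]
ee_rot: [[1.0, -0.006, -0.008], [-0.006, -1.0, -0.004], [-0.008, 0.004, -1.0]]
ft_force: [-0.2, -1.0, -0.9]
width: -0.0002
gripper_force: 0.0
```

```bash
python3 -m pendant '{"slide":[[0.05,-0.06,0.28],[0,0,0.28],[0,0,0],[0,0.1,0],[0,0.1,0],[0,0,0]],"rotation":[[0,0,0],[0,0,0],[0,0,0],[0,0,0],[0,0,0],[0,0,0]],"jaw":[0,0,0,0,0,0]}'
python3 -m pendant '{"slide":[[0,0.06,0],[0,0.06,0],[0,0.06,0],[0,0.06,0],[0,0,0]],"rotation":[[0,0,0],[0,0,0],[0,0,0],[0,0,0],[0,0,0]],"jaw":[0,0,0,0,0]}'
```

```text
clock: 4.85
tool_pos: [0.5602, 0.3658, 0.0762]
ee_rot: [[1.0, -0.004, 0.001], [-0.004, -1.0, 0.0], [0.001, -0.0, -1.0]]
ft_force: [-0.1, -0.6, -0.4]
width: 0.0001
gripper_force: 0.0
clock: 5.35
tool_pos: [0.5597, 0.3541, 0.0755]
ee_rot: [[1.0, -0.004, 0.0], [-0.004, -1.0, 0.0], [0.0, -0.0, -1.0]]
ft_force: [0.3, -0.7, 1.0]
width: -0.0
gripper_force: 0.1
```

```bash
for i in 1 2; do python3 -m pendant '{"slide":[[0,0.04,0],[0,0.04,0],[0,0.02,0],[0,0,0]],"rotation":[[0,0,0],[0,0,0],[0,0,0],[0,0,0]],"jaw":[0,0,0,0]}' | grep -E "tool_pos|ft"; done; python3 -c "
from h import *; wsnap('w_push')
im=cv2.imread('pics/w_push.png'); cv2.imwrite('pics/c4.png',cv2.resize(im[100:400,170:470],(600,600)))"
```

```text
tool_pos: [0.5597, 0.3495, 0.0755]
ft_force: [1.8, 1.6, 0.6]
tool_pos: [0.5598, 0.3466, 0.0756]
ft_force: [2.8, 10.2, -1.7]
```

View pics/c4.png

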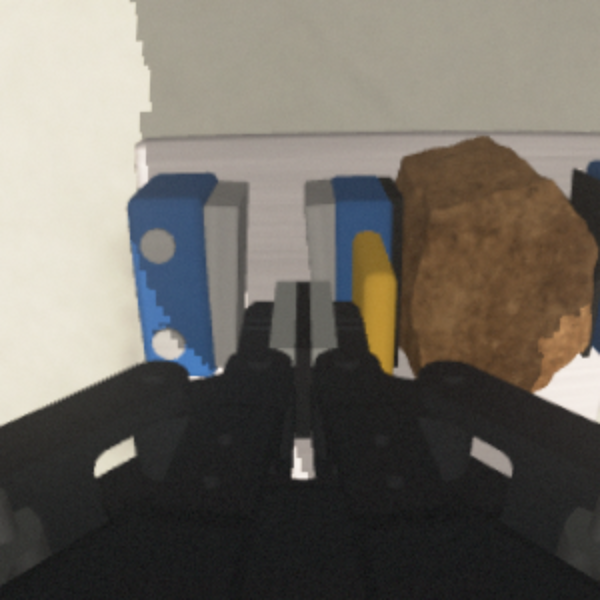

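The picture shows the fingertips against the tab and the cobble touching both the jaw and the plate side; the gap is open, and the force is 10 N. Backing off for a look from above.

```bash
python3 -m pendant '{"slide":[[0,-0.2,0],[0,0,-0.4],[0,0,-0.8],[-0.5,0,-0.9],[-0.9,0.1,-0.9],[-0.9,0.1,-0.9],[0,0,-0.4],[0,0,0]],"rotation":[[0,0,0],[0,0,0],[0,0,0],[0,0,0],[0,0,0],[0,0,0],[0,0,0],[0,0,0]],"jaw":[0,0,0,0,0.5,0.53,0.53,0.53]}'
python3 -c "
from h import *; wsnap('w_v2')
im=cv2.imread('pics/w_v2.png'); cv2.imwrite('pics/c5.png',cv2.resize(im[20:220,220:420],(600,600),interpolation=2))"
```

```text
clock: 7.0
tool_pos: [0.4654, 0.3473, 0.2734]
ee_rot: [[1.0, -0.003, 0.006], [-0.003, -1.0, 0.001], [0.006, -0.001, -1.0]]
ft_force: [0.8, -0.0, -0.3]
width: 0.0453
gripper_force: 0.0
```

View pics/c5.png

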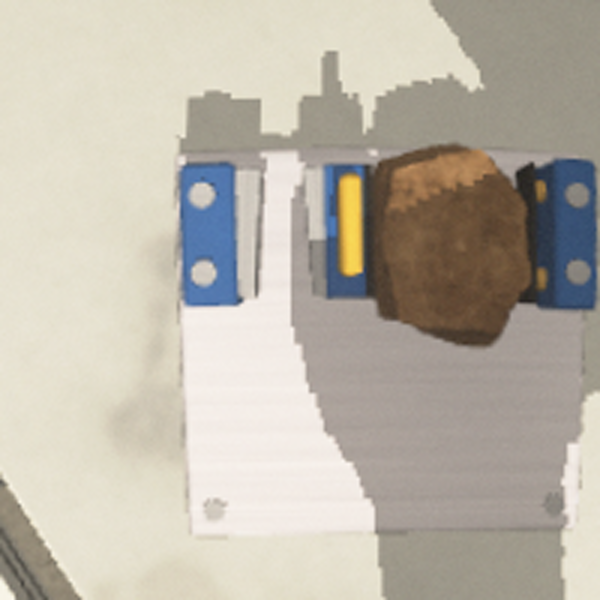

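The picture shows the open gap: heel face at crop x≈258 near and 264 far, jaw face at 312 near and 306 far. Its middle is at x≈285, with the mouth at row ≈300.

Run:
```python
from h import *
cv=pickle.load(open('pics/w_v2.pk','rb'))
for n,x,y,z in [('heel n',258,299,.045),('heel n lo',258,299,.012),('jaw n',312,297,.045),('jaw n lo',312,297,.012),('heel f',264,166,.045),('jaw f',306,165,.045),('mid n',285,298,.03),('mid f',285,166,.03),('tab c',351,225,.076),('fix nr',596,306,.046),('fix fr',594,158,.046),('heel nl',185,304,.047),('heel fl',182,165,.047),('bedL',192,535,.012),('bedR',570,530,.012)]:
    print(n,(onz('wrist',220+x/3,20+y/3,z,cv)*1000).round(1))
s=arm.get_state(); p=s['tool_pos']; R=s['ee_rot']
a=np.deg2rad(-20.8); w=np.array([.4937,.016]); g=w-.022*np.array([np.cos(a),np.sin(a)])
print('grasp',g,'delta tool',(R.T@(np.r_[g,.15]-p)).round(4))
```

```text
heel n [533.2 363.5  45. ]
heel n lo [533.1 365.2  12. ]
jaw n [533.8 343.2  45. ]
jaw n lo [533.7 343.   12. ]
heel f [584.1 361.   45. ]
jaw f [584.3 345.3  45. ]
mid n [533.4 353.7  30. ]
mid f [586.1 353.5  30. ]
tab c [558.9 330.1  76. ]
fix nr [533.1 233.1  46. ]
fix fr [591.4 234.5  46. ]
heel nl [531.8 391.   47. ]
heel fl [585.  391.6  47. ]
bedL [432.7 395.   12. ]
bedR [434.6 229.2  12. ]
grasp [0.47313384 0.02381235] delta tool [0.0088 0.323  0.1207]
```

```bash
python3 -m pendant '{"slide":[[0.03,0.92,0],[0.03,0.92,0],[0.03,0.92,0],[0.03,0.92,0],[0.03,0.92,0],[0.03,0.92,0],[0,0.92,0],[0,0,0]],"rotation":[[0,0,0],[0,0,0],[0,0,0],[0,0,0],[0,0,0],[0,0,0],[0,0,0],[0,0,0]],"jaw":[0.53,0.53,0.53,0.53,0.53,0.53,0.53,0.53]}' | grep pos
python3 -m pendant '{"slide":[[0,0,0.48],[0,0,0.48],[0,0,0.48],[0,0,0.48],[0,0,0.48],[0,0,0]],"rotation":[[0,0,0.83],[0,0,0.83],[0,0,0.83],[0,0,0.83],[0,0,0.83],[0,0,0]],"jaw":[0.53,0.53,0.53,0.53,0.53,0.53]}'
python3 - <<'E'
from h import *
T,ct=wsnap('w_t2'); H=cv2.cvtColor(T[:,:,::-1].copy(),cv2.COLOR_BGR2HSV)
w=(H[...,1]>110)&((H[...,0]<18)|(H[...,0]>170))
n,l,s,c=cv2.connectedComponentsWithStats(w.astype(np.uint8))
p=arm.get_state()['tool_pos']
for i in range(1,n):
    if s[i,4]>300:
        P=np.array([onz('wrist',u,v,.035,ct)[:2]*1000 for v,u in np.argwhere(l==i)],np.float32); print(s[i],cv2.minAreaRect(P))
E
```

```text
tool_pos: [0.472, 0.0198, 0.2672]
clock: 8.45
tool_pos: [0.4689, 0.0258, 0.1444]
ee_rot: [[0.934, -0.358, -0.011], [-0.358, -0.934, 0.002], [-0.011, 0.002, -1.0]]
ft_force: [-0.1, 0.7, -0.1]
width: 0.0458
gripper_force: 0.0
[ 340   65   60   48 2125] ((541.4325561523438, -41.272438049316406), (40.5064697265625, 33.05735778808594), 82.4250259399414)
[ 299  100   39  139 3721] ((495.8699951171875, 21.4692325592041), (29.55600357055664, 108.43060302734375), 74.33008575439453)
[ 554  131   30   74 1141] ((419.27130126953125, -218.1820526123047), (38.84844970703125, 75.41548156738281), 87.63570404052734)
[  35  180   46   71 1681] ((558.3078002929688, 296.84112548828125), (61.44692611694336, 73.5284194946289), 87.40465545654297)
```

Run:
```python
from h import *
for f in('w_tray','w_t2'):
    T=cv2.imread('pics/%s.png'%f); ct=pickle.load(open('pics/%s.pk'%f,'rb')); H=cv2.cvtColor(T,cv2.COLOR_BGR2HSV)
    w=(H[...,1]>110)&((H[...,0]<18)|(H[...,0]>170))
    n,l,s,c=cv2.connectedComponentsWithStats(w.astype(np.uint8))
    for i in range(1,n):
        if s[i,4]>300:
            P=np.array([onz('wrist',u,v,.035,ct)[:2]*1000 for v,u in np.argwhere(l==i)],np.float32)
            m=P.mean(0)
            if not(470<m[0]<520 and -10<m[1]<50): continue
            d=np.linalg.svd(P-m,full_matrices=False)[2][0]; d*=np.sign(d[0])
            t=(P-m)@d; q=(P-m)@[-d[1],d[0]]
            mids=[]
            for a in np.arange(np.ceil(t.min()/10)*10,t.max()-5,10):
                k=(t>a)&(t<a+5); print(int(a),q[k].min().round(1),q[k].max().round(1),end=' | ')
            print(f,m,np.rad2deg(np.arctan2(d[1],d[0])),t.min(),t.max())
            mid=m+d*(t.min()+t.max())/2; print('mid',mid)
T=cv2.imread('pics/w_t2.png'); cv2.imwrite('pics/c6.png',cv2.resize(T[60:360,200:500],(600,600)))
```

```text
-40 -16.5 15.0 | -30 -12.8 13.2 | -20 -12.0 12.8 | -10 -11.3 12.1 | 0 -10.5 11.1 | 10 -10.0 10.5 | 20 -9.8 9.5 | 30 -8.6 8.7 | 40 -8.4 8.2 | 50 -7.9 7.7 | w_tray [489.84457   21.467539] -16.081493 -48.944027 59.825413
mid [495.07236   19.960443]
-40 -14.4 14.8 | -30 -12.8 13.0 | -20 -11.9 12.0 | -10 -11.2 11.7 | 0 -10.8 10.8 | 10 -9.6 9.9 | 20 -9.3 8.9 | 30 -8.6 8.8 | 40 -7.5 7.8 | 50 -7.3 6.6 | w_t2 [491.04346   22.196358] -16.368996 -49.251556 59.124023
mid [495.7796    20.805218]
```

View pics/c6.png

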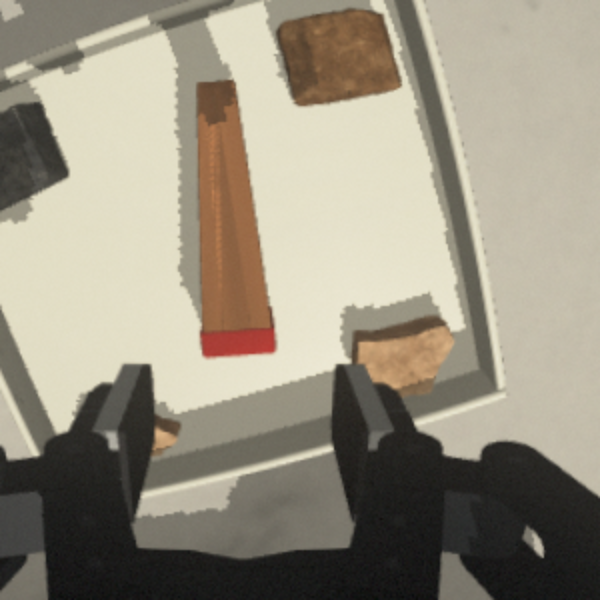

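The picture shows the wedge clear of the finds, with its mid-line consistent across the two views (heading −16.3°, middle at 495.5, 20.5 mm). Correcting position and heading, then descending.

```bash
python3 -m pendant '{"slide":[[0.1,-0.05,0.2],[0,0,0.4],[0,0,0.5],[0,0,0.5],[0,0,0.3],[0,0,0.2],[0,0,0.1],[0,0,0]],"rotation":[[0,0,-0.47],[0,0,-0.47],[0,0,0],[0,0,0],[0,0,0],[0,0,0],[0,0,0],[0,0,0]],"jaw":[0.53,0.53,0.53,0.53,0.53,0.53,0.53,0.53]}'
```

```text
clock: 9.3
tool_pos: [0.4785, 0.0254, 0.0397]
ee_rot: [[0.96, -0.279, 0.0], [-0.279, -0.96, -0.0], [0.0, 0.0, -1.0]]
ft_force: [0.6, 0.2, 0.3]
width: 0.0456
gripper_force: 0.0
```

```bash
python3 -m pendant '{"slide":[[0,0,0.1],[0,0,0.1],[0,0,0],[0,0,0],[0,0,0],[0,0,0],[0,0,0]],"rotation":[[0,0,0],[0,0,0],[0,0,0],[0,0,0],[0,0,0],[0,0,0],[0,0,0]],"jaw":[0.53,0.53,0.53,0.2,0,0,0]}' 40
python3 -m pendant '{"slide":[[0,0,-0.2],[0,0,-0.4],[0,0,-0.8],[0,0,-0.8],[0,0,0]],"rotation":[[0,0,0],[0,0,0],[0,0,0],[0,0,0],[0,0,0]],"jaw":[0,0,0,0,0]}'
```

```text
clock: 10.0
tool_pos: [0.4785, 0.0253, 0.0299]
ee_rot: [[0.96, -0.28, 0.001], [-0.28, -0.96, -0.0], [0.001, -0.0, -1.0]]
ft_force: [-0.1, 0.9, 2.1]
width: 0.0247
gripper_force: 39.3
clock: 10.5
tool_pos: [0.4823, 0.0246, 0.146]
ee_rot: [[0.96, -0.28, 0.012], [-0.28, -0.96, -0.002], [0.012, -0.001, -1.0]]
ft_force: [0.1, -0.4, -0.4]
width: 0.0244
gripper_force: 39.4
```

```bash
python3 -m pendant '{"slide":[[0,0,0],[0,0,0],[0,0,0],[0,0,0],[0,0,0]],"rotation":[[0,0,-0.65],[0,0,-0.65],[0,0,-0.65],[0,0,-0.65],[0,0,-0.65]],"jaw":[0,0,0,0,0]}' | grep pos
python3 -m pendant '{"slide":[[0,-0.82,0],[0,-0.82,0],[0,-0.82,0],[0,-0.82,0],[0,-0.82,0],[0,-0.82,0],[0,-0.82,0],[0,-0.82,0],[0,0,0],[0,0,0]],"rotation":[[0,0,0],[0,0,0],[0,0,0],[0,0,0],[0,0,0],[0,0,0],[0,0,0],[0,0,0],[0,0,0],[0,0,0]],"jaw":[0,0,0,0,0,0,0,0,0,0]}'
cat > wm.py <<'E'
from h import *
import sys
f=sys.argv[1]; z=float(sys.argv[2]); T,ct=wsnap(f); p=arm.get_state()['tool_pos']
z=z if z>0 else p[2]+.005
H=cv2.cvtColor(T[:,:,::-1].copy(),cv2.COLOR_BGR2HSV); w=(H[...,1]>110)&((H[...,0]<18)|(H[...,0]>170)); 
n,l,s,c=cv2.connectedComponentsWithStats(w.astype(np.uint8))
for i in range(1,n):
    if s[i,4]>300:
        P=np.array([onz('wrist',u,v,z,ct)[:2]*1000 for v,u in np.argwhere(l==i)],np.float32); m=P.mean(0)
        if abs(m[1]/1000-.353)>.03 or abs(m[0]/1000-.5)>.09: continue
        xs=[];ys=[]
        for a in np.arange(np.ceil(P[:,0].min()/5)*5,P[:,0].max()-4,5):
            q=P[(P[:,0]>a)&(P[:,0]<a+4),1]
            if len(q)>5: xs.append(a+2);ys.append((q.min()+q.max())/2); print(int(a),q.min().round(1),q.max().round(1),end=' | ')
        k=np.polyfit(xs[2:-1],ys[2:-1],1); print('\nx',P[:,0].min(),P[:,0].max(),'slope deg',np.rad2deg(np.arctan(k[0])),'y at xmax',np.polyval(k,P[:,0].max()))
print(p)
E
python3 wm.py w_hold 0; python3 -c "
import cv2;T=cv2.imread('pics/w_hold.png');cv2.imwrite('pics/c7.png',cv2.resize(T[20:320,170:470],(600,600)))"
```

```text
tool_pos: [0.4776, 0.0255, 0.139]
clock: 12.0
tool_pos: [0.4774, 0.3538, 0.1388]
ee_rot: [[1.0, 0.002, -0.001], [0.002, -1.0, -0.001], [-0.001, 0.001, -1.0]]
ft_force: [0.2, -0.7, -0.6]
width: 0.0244
gripper_force: 39.5
445 337.8 367.3 | 450 338.0 367.1 | 455 338.8 366.9 | 460 339.5 366.2 | 465 340.7 365.5 | 470 340.9 365.3 | 475 340.7 365.1 | 480 341.2 364.9 | 485 341.5 364.8 | 490 342.0 364.2 | 495 342.6 364.0 | 500 343.6 363.5 | 505 344.1 362.9 | 510 344.6 362.8 | 515 344.7 362.7 | 520 345.2 362.2 | 525 345.7 362.2 | 530 346.1 361.7 | 535 346.6 361.6 | 540 347.0 361.6 | 545 347.4 361.2 | 
x 442.53894 549.9225 slope deg 0.9570103409803119 y at xmax 354.28263247451974
[0.47764688 0.35294277 0.13883385]
```

View pics/c7.png

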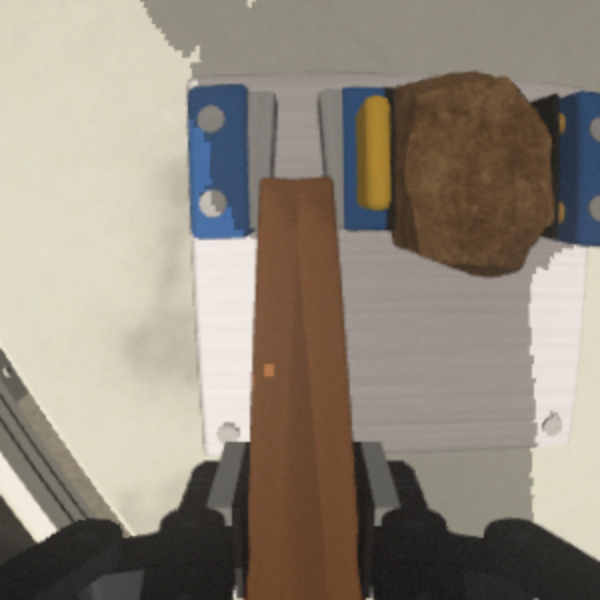

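The picture shows the wedge held straight, its thin end at crop (297,180) lined up with the gap (275..325). Going down just inside the mouth.

```bash
python3 -m pendant '{"slide":[[-0.08,0.01,0.3],[0,0,0.5],[0,0,0.5],[0,0,0.3],[0,0,0.2],[0,0,0.1],[0,0,0],[0,0,0]],"rotation":[[0,0,0],[0,0,0],[0,0,0],[0,0,0],[0,0,0],[0,0,0],[0,0,0],[0,0,0]],"jaw":[0,0,0,0,0,0,0,0]}'
```

```text
clock: 12.85
tool_pos: [0.475, 0.3532, 0.0455]
ee_rot: [[1.0, -0.0, 0.002], [-0.0, -1.0, 0.001], [0.002, -0.001, -1.0]]
ft_force: [-0.1, 0.2, -0.3]
width: 0.0243
gripper_force: 39.5
```

```bash
python3 -m pendant '{"slide":[[0,0,0.08],[0,0,0.07],[0,0,0],[0,0,0]],"rotation":[[0,0,0],[0,0,0],[0,0,0],[0,0,0]],"jaw":[0,0,0,0]}'
```

```text
clock: 13.25
tool_pos: [0.4742, 0.3529, 0.037]
ee_rot: [[1.0, 0.0, -0.0], [0.0, -1.0, -0.0], [-0.0, 0.0, -1.0]]
ft_force: [-1.0, -0.0, -1.2]
width: 0.0244
gripper_force: 39.5
```

```bash
python3 -m pendant '{"slide":[[0,0,0],[0,0,0],[0,0,0],[0,0,0],[0,0,-0.4],[0,0,-0.8],[-0.4,0,-0.8],[-0.8,0,-0.8],[0,0,0]],"rotation":[[0,0,0],[0,0,0],[0,0,0],[0,0,0],[0,0,0],[0,0,0],[0,0,0],[0,0,0],[0,0,0]],"jaw":[0.3,0.55,0.55,0.55,0.55,0.55,0.3,0,0]}'
python3 wm.py w_laid .042; python3 -c "
import cv2;T=cv2.imread('pics/w_laid.png');cv2.imwrite('pics/c8.png',cv2.resize(T[20:320,170:470],(600,600)))"
```

```text
clock: 14.15
tool_pos: [0.4189, 0.3549, 0.1785]
ee_rot: [[1.0, 0.002, 0.008], [0.002, -1.0, 0.005], [0.008, -0.005, -1.0]]
ft_force: [1.5, 1.0, 0.1]
width: 0.0036
gripper_force: 0.0
440 336.8 366.0 | 445 337.8 366.0 | 450 338.7 365.1 | 455 338.7 364.2 | 460 339.6 364.2 | 465 340.5 364.2 | 470 340.6 364.1 | 475 341.5 363.3 | 480 341.5 363.3 | 485 341.5 363.3 | 490 342.4 362.4 | 495 342.4 362.4 | 500 343.3 362.4 | 505 344.1 361.6 | 510 344.1 361.6 | 515 345.0 360.8 | 520 345.0 360.8 | 525 345.0 360.8 | 530 345.8 359.9 | 535 345.8 360.0 | 540 346.7 360.0 | 
x 437.16266 546.0609 slope deg 0.8120686843542467 y at xmax 353.22782981728744
[0.41920731 0.35404009 0.1757313 ]
```

View pics/c8.png

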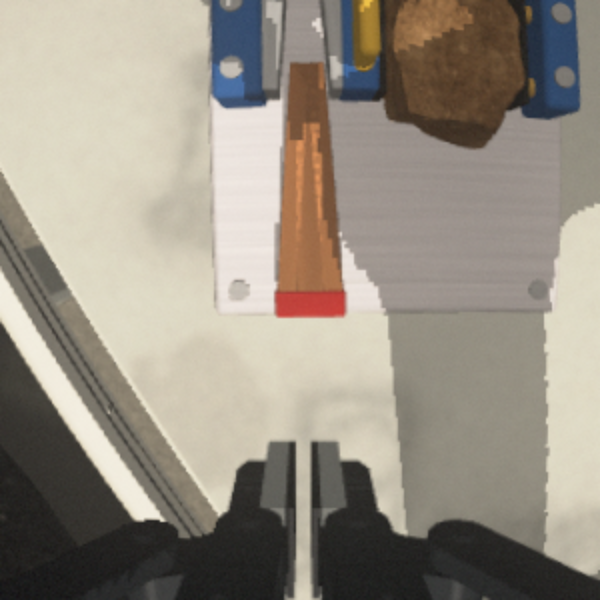

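The picture shows the wedge lying flat and released: thin end at crop (307,65) between the jaws, red end at (310,303). Now lowering the shut fingers behind the red end.

```bash
python3 -m pendant '{"slide":[[-0.3,0.05,0.3],[0,0,0.6],[0,0,0.6],[0,0,0.6],[0,0,0.4],[0,0,0.3],[0,0,0],[0,0,0]],"rotation":[[0,0,0],[0,0,0],[0,0,0],[0,0,0],[0,0,0],[0,0,0],[0,0,0],[0,0,0]],"jaw":[0,0,0,0,0,0,0,0]}'
python3 -m pendant '{"slide":[[0.2,0,0],[0.2,0,0],[0.1,0,0],[0.1,0,0],[0.1,0,0],[0.1,0,0],[0.1,0,0],[0,0,0]],"rotation":[[0,0,0],[0,0,0],[0,0,0],[0,0,0],[0,0,0],[0,0,0],[0,0,0],[0,0,0]],"jaw":[0,0,0,0,0,0,0,0]}'
```

```text
clock: 15.0
tool_pos: [0.4041, 0.3504, 0.0324]
ee_rot: [[1.0, -0.0, -0.0], [-0.0, -1.0, -0.0], [-0.0, 0.0, -1.0]]
ft_force: [-0.0, 0.3, -0.0]
width: 0.0001
gripper_force: 0.0
clock: 15.8
tool_pos: [0.4496, 0.3504, 0.0325]
ee_rot: [[1.0, -0.0, 0.001], [-0.0, -1.0, 0.0], [0.001, -0.0, -1.0]]
ft_force: [-1.1, 0.5, 0.5]
width: 0.0
gripper_force: 0.0
```

```bash
for i in 1 2 3 4; do python3 -m pendant '{"slide":[[0.06,0,0],[0.06,0,0],[0,0,0]],"rotation":[[0,0,0],[0,0,0],[0,0,0]],"jaw":[0,0,0]}' | grep -E "pos|ft"; done
```

```text
tool_pos: [0.4552, 0.3504, 0.0324]
ft_force: [-0.4, -0.5, -0.3]
tool_pos: [0.4614, 0.3504, 0.0325]
ft_force: [0.5, 0.3, -0.5]
tool_pos: [0.4674, 0.3504, 0.0325]
ft_force: [0.2, 0.4, 0.2]
tool_pos: [0.4726, 0.3503, 0.0321]
ft_force: [-2.6, 0.4, 1.3]
```

```bash
for i in 1 2 3; do python3 -m pendant '{"slide":[[0.04,0,0],[0.04,0,0],[0,0,0]],"rotation":[[0,0,0],[0,0,0],[0,0,0]],"jaw":[0,0,0]}' | grep -E "pos|ft"; done
```

```text
tool_pos: [0.4761, 0.3502, 0.0319]
ft_force: [-5.1, -1.2, 1.9]
tool_pos: [0.4796, 0.3501, 0.0318]
ft_force: [-6.0, -1.4, 1.4]
tool_pos: [0.4829, 0.35, 0.0315]
ft_force: [-7.6, -1.0, 2.9]
```

```bash
for i in 1 2 3; do python3 -m pendant '{"slide":[[0.04,0,0],[0.04,0,0],[0,0,0]],"rotation":[[0,0,0],[0,0,0],[0,0,0]],"jaw":[0,0,0]}' | grep -E "pos|ft"; done
```

```text
tool_pos: [0.4863, 0.35, 0.0313]
ft_force: [-10.0, -0.9, 3.5]
tool_pos: [0.4896, 0.3499, 0.031]
ft_force: [-11.7, -0.7, 2.5]
tool_pos: [0.4928, 0.3499, 0.0308]
ft_force: [-12.3, -0.2, 4.3]
```

```bash
for i in 1 2; do python3 -m pendant '{"slide":[[0.04,0,0],[0.04,0,0],[0,0,0]],"rotation":[[0,0,0],[0,0,0],[0,0,0]],"jaw":[0,0,0]}' | grep -E "pos|ft"; done
```

```text
tool_pos: [0.4961, 0.3498, 0.0305]
ft_force: [-15.4, -1.3, 6.4]
tool_pos: [0.4994, 0.3497, 0.0302]
ft_force: [-16.3, -0.8, 5.9]
```

```bash
python3 -m pendant '{"slide":[[-0.3,0,0],[-0.6,0,0],[-0.4,0,-0.4],[0,0,-0.9],[0,0,-0.9],[0,0,-0.9],[0,0,0],[0,0,0]],"rotation":[[0,0,0],[0,0,0],[0,0,0],[0,0,0],[0,0,0],[0,0,0],[0,0,0],[0,0,0]],"jaw":[0,0,0,0,0,0,0,0]}'
python3 wm.py w_end .042; python3 -c "
import cv2;T=cv2.imread('pics/w_end.png');cv2.imwrite('pics/c9.png',cv2.resize(T[0:300,170:470],(600,600)))"
```

```text
clock: 20.2
tool_pos: [0.4415, 0.3509, 0.1893]
ee_rot: [[1.0, -0.0, 0.005], [-0.0, -1.0, 0.002], [0.005, -0.002, -1.0]]
ft_force: [-1.3, -0.5, -0.5]
width: -0.0002
gripper_force: 0.0
515 337.4 366.0 | 520 337.4 366.0 | 525 339.1 365.1 | 530 340.0 365.1 | 535 340.0 364.2 | 540 340.0 364.2 | 545 340.9 364.2 | 550 340.8 363.3 | 555 341.7 363.3 | 560 342.6 363.3 | 565 342.5 363.3 | 570 343.4 362.5 | 575 343.4 362.5 | 580 344.2 361.6 | 585 344.2 361.6 | 590 345.1 361.6 | 595 345.1 360.8 | 600 345.9 360.8 | 605 345.9 360.8 | 610 346.8 360.0 | 
x 510.73938 618.9514 slope deg 0.9103684206014611 y at xmax 353.5602539288208
[0.44029252 0.35031164 0.18734092]
```

View pics/c9.png

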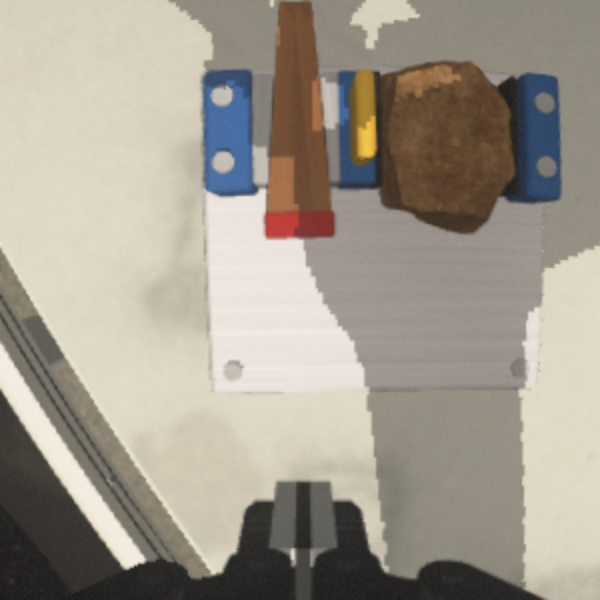

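The wedge's thin end is about 85 mm past the mouth, with the red end at crop (300,224). The plate is pressed against the fixed jaw (its springs are no longer visible), and the arm is clear.

```bash
python3 -c "
from cell import arm; print(arm.sign_off())"
```

```text
the job is handed in; nothing more can be done
None
```

The job is handed in: the cobble is clamped, with the wedge driven in under about 16 N until its thin end was about 85 mm past the mouth, and the arm stands clear; the sign-off returned no verdict.

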